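# Extend the length rest to its next hole and lay the offcut in it

## Robot

A 7-joint arm with a two-finger parallel gripper is mounted at the origin on the work surface; the furniture and walls round the work are solid. World frame = base frame: x ahead of the robot, y to its left, z up, the work surface at z = 0. Lengths are in m, angles in rad, forces in N, time in s.
With the tool pointing down it reaches from about 0.425 to 0.825 m from the base axis. Payload 3.6 kg.
Tool frame: the origin (TCP) lies at the very end of the fingers, on their centre line; the grasp point (between the pads) lies 19 mm behind it; z points along the fingers, y is the line along which they close (so a half turn about z gives the same grasp; the last joint's range is limited). The gripper opens to 85 mm and grips with 20 to 120 N. Pads are 22 mm wide; open, the fingers measure 114 mm over their backs; the gripper's body (76 mm by 85 mm) begins 54 mm behind the grasp point. The pads swing forward as they close: fully open they stand 13 mm farther back than shut.
Start: joints at [1.323, 0.615, -0.013, 1.423, 0.008, 1.103, -0.04], TCP at [0.143, -0.634, 0.231] pointing down, gripper open.
Joint ranges: [-3.12, 3.12], [-0.3, 2.06], [-1.34, 1.32], [0.26, 2.42], [-1.36, 4.5], [0.01, 1.98], [-2.84, 2.84]. Speed limits (rad/s): [2.79, 2.79, 3.14, 3.14, 3.14, 3.14, 3.14].

## Interface

Orientations are given as a rotation vector (axis times angle).
In Python, from workcell import env gives the robot as it stands.
- The arm moves only by the tool apply_moves, never from a script. Its argument "series" is a list of rows, each a list of 7 numbers: the shift along the tool's x, y, z in cm, then the turn, a rotation vector about the tool's x, y, z in degrees, then the closure in counts, from 0 (fully open) to 255 (shut). A call has 1 to 5 rows; each row shifts and turns the commanded pose from where the row before left it, along the tool's axes as they then stand; what a row does not reach is not made up. A row lasts 1/12 s, in which the tool goes at most 41.7 mm and 7.16 degrees, less where a joint would pass 70% of its speed; a pose out of reach is approached as far as the arm can. A call with a gripper value outside its range is refused whole. The fingers move at their own pace and stop on an object; the grip force is fixed at half the most. Time passes only in rows, so rows that do not move let the fingers close. It gives the time, the measured TCP pose, the force, the opening and the grip force at its end, in the units of the state.
- env.sense(): the state, without advancing time (a new reading comes with each control period).
- env.grab_frame(name): name is "scene" or "side" or "wrist"; returns a dict with "img" (420x560x3 uint8, red, green, blue), "K" (3x3 intrinsics, pixels), "dist_coeffs" ([k1, k2, p1, p2, k3] as OpenCV has them; the pictures are not rectified), "view" (4x4, takes a point from world to camera coordinates); the wrist camera has in their place "tool_from_camera" (4x4, takes a point from camera to tool coordinates, whose origin is the TCP and whose axes are the flange's). Camera axes: x right, y up, looking along -z (the intrinsics and any distortion apply to the point x, -y, -z); pixel columns grow to the right and rows downward; lengths in m; the calibration is good to about 2 mm. A picture is of the moment at which its call begins: read the wrist's pose just before it. There is no depth.
- env.job_done(): hands the job in; it is judged then, once.
The state is a dict: "t": time; "joint_pos": joint angles; "dq": joint speeds; "effort": joint torques, N m; "position": TCP position; "ee_rot": TCP orientation; "ft_force": force on the tool from outside, world axes, zero at the start; "moment": the same for the moment, N m; "grip_width": finger opening in m; "gripper_force": force on a finger pad.
Only numpy, scipy, OpenCV 4.12 (cv2) and the standard library are available. Lean on these libraries where they do the work, as an engineer would, in place of code of your own. Each camera call takes 0.05 s, during which the arm holds its last target. There are 200 camera calls.

## Task

Pull the red grip of the blue length rest outwards until the brass spring button pops up through the next hole, the one with the yellow ring, so that the arm is locked. Then lay the long pine offcut flat on the two aluminium saddles, between the end stops and the side lips, and let go.

Things in the scene. Friction and masses are not known exactly. Their poses are not given: they have to be found in the camera images.
- length_rest: Fixed rest: blue square tube (33 mm wide, top at z 45 mm), steel arm sliding out. Origin on the bench under the cradle's middle when locked; x = pull direction, z up. Holes at x -55 and (yellow ring) +5 mm. A saddle at each end: shelf 35 mm long, top z 62, lips 90 mm apart, to z 72, stop to z 86. Stop faces at x -114 and, when locked, +114 mm. Open-sided between saddles.
- pull_grip (a point): Top centre (z 102 mm) of the red post on the arm's end: 24 mm across y, 28 mm along x, 54 mm clear height, 25 mm from the stop. In the rest's frame at y 0, x = 101 mm + s; s = arm's travel, 12 to 30 mm at the start. At s = 60 mm (x = 161) the button pops up and holds the arm within about 2 mm. Sliding takes about 6 N; the arm stays where left.
- lock_button (a joint): Brass spring button, 9 mm across, riding in the arm. 0 m = popped up, standing 5 mm out of the hole; about 0.009 m = held down under the tube's wall and hidden, as at the start.
- pine_offcut: Loose bar of plain pale brown wood, 60 mm wide (x), 200 mm long (y), 35 mm high, about 0.2 kg. Origin at the centre of its underside. It is the longest of three loose blocks; not wanted are the brown sanding block (112 mm long) and the beech block (90 mm long, 50 mm high).

How it is judged:
On the way:
1. the arm is drawn out to the ringed hole and the button has popped up through it, before the offcut is laid in (x of pull_grip in the frame of length_rest between 0.155 and 0.167 m and value of joint lock_button below 0.003 m and not (x of pine_offcut in the frame of length_rest between -0.02 and 0.02 m and y of pine_offcut in the frame of length_rest between -0.02 and 0.02 m and z of pine_offcut in the frame of length_rest between 0.057 and 0.069 m and angle between pine_offcut's own z axis and vertical below 0.12 rad and angle between the y axis of pine_offcut and the x axis of length_rest, either way round below 0.18 rad and linear speed of pine_offcut below 0.02 m/s)), for 0.2 s.
At the end, for the whole second after the job is handed in: Arm locked in the ringed hole (pull_grip at x = 161 mm in the rest's frame, within 6 mm; button up within 3 mm); offcut at rest flat on both saddles (underside at 57 to 69 mm, tilt < 0.12 rad), centred within 20 mm along and across, in line with the rest within 0.18 rad (x of pull_grip in the frame of length_rest between 0.155 and 0.167 m and value of joint lock_button below 0.003 m and x of pine_offcut in the frame of length_rest between -0.02 and 0.02 m and y of pine_offcut in the frame of length_rest between -0.02 and 0.02 m and z of pine_offcut in the frame of length_rest between 0.057 and 0.069 m and angle between pine_offcut's own z axis and vertical below 0.12 rad and angle between the y axis of pine_offcut and the x axis of length_rest, either way round below 0.18 rad and linear speed of pine_offcut below 0.02 m/s); the robot touches nothing.
It also fails if it takes over 58 s, if anything falls off the work surface, if the arm or the gripper's body presses on something with over 40 N, if the wrist force passes 120 N, or if a joint passes its speed limit or range.

## Working session

There is one attempt and no reset: what is moved stays moved. The work goes in short steps, Python scripts to look and compute and a tool call to move; the robot and the scene stay as the last step left them, time stands still between calls to the robot, and variables do not carry over. Pictures are saved under pics/ and viewed, at most 10 in all, crops included, and the job is handed in when it is done.

Besides the shell and the picture viewer there is one more tool, called after "Call:" by a JSON object that holds its "op" and its "data". apply_moves: Moves the arm, as the interface text tells. Its arguments: {"type":"object","properties":{"series":{"type":"array"}},"required":["series"]}

```bash
mkdir -p pics; ls; cat > h.py <<'E'
import numpy as np, cv2
from workcell import env
def grab(n):
    s=env.sense(); f=env.grab_frame(n)
    if 'view' in f: V=np.array(f['view'])
    else:
        T=np.eye(4); T[:3,:3]=cv2.Rodrigues(np.array(s['ee_rot'],float))[0]; T[:3,3]=s['position']
        V=np.linalg.inv(T@np.array(f['tool_from_camera']))
    return dict(img=np.array(f['img']),K=np.array(f['K'],float),d=np.array(f['dist_coeffs'],float),V=V)
def ray(f,px):
    u=cv2.undistortPoints(np.array([[px]],float),f['K'],f['d'])[0,0]
    R=f['V'][:3,:3]; o=-R.T@f['V'][:3,3]
    d=R.T@np.array([u[0],-u[1],-1.]); return o,d/np.linalg.norm(d)
def onz(f,px,z):
    o,d=ray(f,px); return o+d*(z-o[2])/d[2]
def tri(fs,pxs):
    A=0;b=0
    for f,p in zip(fs,pxs):
        o,d=ray(f,p); M=np.eye(3)-np.outer(d,d); A=A+M; b=b+M@o
    return np.linalg.solve(A,b)
def proj(f,P):
    c=f['V'][:3,:3]@np.asarray(P,float)+f['V'][:3,3]
    return cv2.projectPoints(np.array([[c[0],-c[1],-c[2]]]),np.zeros(3),np.zeros(3),f['K'],f['d'])[0].ravel()
def save(f,n): cv2.imwrite('pics/'+n,cv2.cvtColor(f['img'],cv2.COLOR_RGB2BGR))
E
python3 - <<'E'
from h import *
import pickle
fs={n:grab(n) for n in('scene','side','wrist')}
pickle.dump(fs,open('f0.pkl','wb'))
for n,f in fs.items(): save(f,n+'0.png'); print(n,-f['V'][:3,:3].T@f['V'][:3,3])
s=env.sense(); print(s)
E
```

```text
pics
scene [-0.24401249  0.46281933  1.05780435]
side [ 0.51253677 -0.97703114  0.88150517]
wrist [ 0.21178455 -0.61828037  0.37260762]
{'t': 0.15, 'joint_pos': array([ 1.32249548,  0.61569908, -0.01261151,  1.42455075,  0.00811662,
        1.1034387 , -0.04038864]), 'dq': array([ 0.0003499 , -0.00302074,  0.00157267, -0.00304509,  0.00034336,
        0.00027886, -0.00023787]), 'effort': array([ 6.72276710e-04, -4.69663453e+01,  2.60096798e-01, -1.71254236e+01,
        1.02375972e-02,  7.01531157e-03,  3.79357516e-06]), 'position': array([ 0.14286495, -0.63348484,  0.2303964 ]), 'ee_rot': array([-3.12026381e+00, -3.47588828e-01,  4.14583494e-04]), 'ft_force': array([-0.01524682,  0.1415732 , -0.42426072]), 'moment': array([ 0.01563108,  0.00175699, -0.00798117]), 'gripper_force': 0.0, 'grip_width': 0.08523262514031596}
```

View pics/scene0.png

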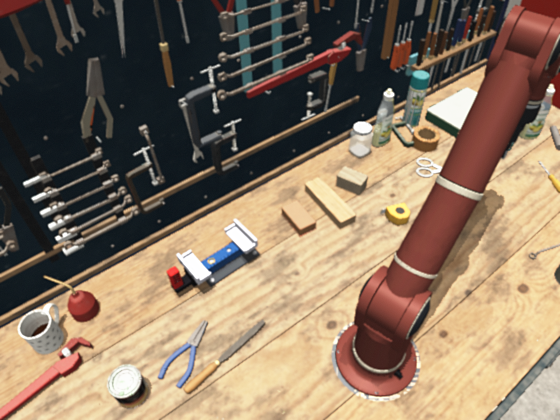

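View pics/side0.png

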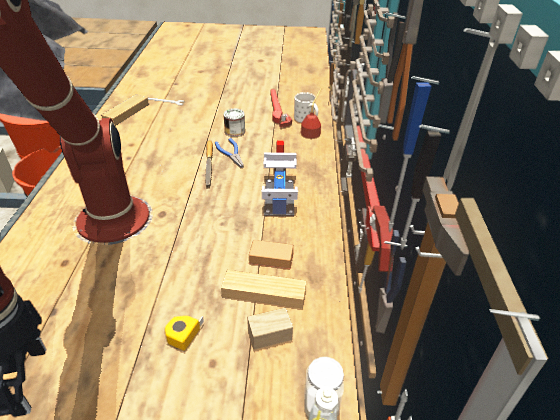

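The scene picture shows the rest with its red grip near (175,277) and the far saddle near (240,238). The pine offcut is the long bar near (330,200). In the side picture the grip is near (280,147) and the offcut near (264,289). Next I'll enlarge both areas in one picture.

```bash
python3 - <<'E'
import cv2,numpy as np
a=cv2.imread('pics/scene0.png');b=cv2.imread('pics/side0.png')
r=lambda im,x,y,w,h:cv2.resize(im[y:y+h,x:x+w],None,fx=4,fy=4,interpolation=cv2.INTER_CUBIC)
# left col: rest ; right: pine
o=np.zeros((600,800,3),np.uint8)
o[:280,:400]=r(a,162,220,100,70); o[:280,400:800]=r(a,275,165,100,70)
o[280:600,:400]=r(b,230,138,100,80); o[280:600,400:800]=r(b,214,235,100,80)
cv2.imwrite('pics/crop0.png',o)
E
```

```text
(no output)
```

View pics/crop0.png

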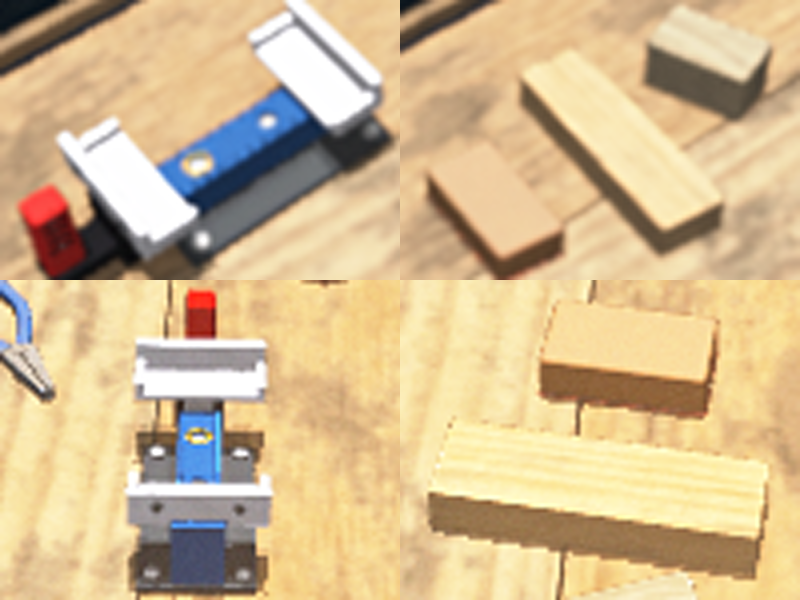

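The crops show the grip top near scene crop (46,202) and side crop (201,298). The yellow ring is at (197,163) and (200,436). The plain hole is at (268,121), and the four pine top corners are clear in both views.

```bash
python3 - <<'E'
from h import *
import pickle
F=pickle.load(open('f0.pkl','rb'));a,b=F['scene'],F['side']
A=lambda x,y:(162+x/4-.4,220+y/4-.4); P=lambda x,y:(275+(x-400)/4-.4,165+y/4-.4)
B=lambda x,y:(230+x/4-.4,138+(y-280)/4-.4); Q=lambda x,y:(214+(x-400)/4-.4,235+(y-280)/4-.4)
np.set_printoptions(precision=4,suppress=True)
g=tri([a,b],[A(46,203),B(201,298)]); r=tri([a,b],[A(197,163),B(200,436)])
print('grip',g,'ring',r,'ring@45',onz(a,A(197,163),.045),onz(b,B(200,436),.045),'grip@102',onz(a,A(46,203),.102),onz(b,B(201,298),.102))
print('hole@45',onz(a,A(268,121),.045))
# pine corners order in scene: far-left(520,75),(575,50),(722,203),(660,228)
sc=[(520,75),(575,50),(722,203),(660,228)]
sd=[(757,538),(768,464),(452,420),(430,491)]
for i in range(4): print(onz(a,P(*sc[i]),.035),onz(b,Q(*sd[i]),.035))
import itertools
for perm in range(4):
  C=[tri([a,b],[P(*sc[i]),Q(*sd[(i+perm)%4])]) for i in range(4)]
  print(perm,np.round(np.array(C),3).tolist())
E
```

```text
grip [0.4708 0.2883 0.1013] ring [0.4763 0.177  0.0448] ring@45 [0.4759 0.177  0.045 ] [0.4765 0.177  0.045 ] grip@102 [0.4693 0.2882 0.102 ] [0.4715 0.2882 0.102 ]
hole@45 [0.4759 0.1174 0.045 ]
[ 0.5575 -0.2324  0.035 ] [ 0.5514 -0.2933  0.035 ]
[ 0.5518 -0.2871  0.035 ] [ 0.5579 -0.2363  0.035 ]
[ 0.3525 -0.2627  0.035 ] [ 0.3613 -0.2116  0.035 ]
[ 0.3635 -0.2084  0.035 ] [ 0.3558 -0.2688  0.035 ]
0 [[0.566, -0.257, 0.003], [0.546, -0.267, 0.06], [0.353, -0.242, 0.059], [0.364, -0.233, 0.005]]
1 [[0.559, -0.234, 0.033], [0.423, -0.242, 0.119], [0.355, -0.266, 0.031], [0.493, -0.26, -0.057]]
2 [[0.429, -0.211, 0.098], [0.426, -0.265, 0.097], [0.477, -0.294, -0.022], [0.486, -0.237, -0.021]]
3 [[0.432, -0.234, 0.076], [0.553, -0.29, 0.032], [0.471, -0.271, 0.012], [0.362, -0.21, 0.034]]
```

```bash
cat >> h.py <<'E'
def pose():
    s=env.sense(); R=cv2.Rodrigues(np.array(s['ee_rot'],float))[0]
    return np.array(s['position']),np.degrees(np.arctan2(R[1,0],R[0,0])),R
def plan(wps,start=None,step=.038,rot=6.5):
    """wps: [(x,y,z,psi)]; prints rows tool-frame cm / deg"""
    p,psi,R=pose(); print('at',p.round(4),'psi',round(psi,2),'zaxis',R[:,2].round(4),'t',env.sense()['t'])
    if start is not None: p,psi=np.array(start[:3],float),start[3]
    for w in wps:
        q=np.array(w[:3]); dps=w[3]-psi
        n=int(max(1,np.ceil(np.linalg.norm(q-p)/step),np.ceil(abs(dps)/rot)))
        d=(q-p)/n
        for i in range(n):
            a=np.radians(psi); X=np.array([np.cos(a),np.sin(a),0]);Y=np.array([np.sin(a),-np.cos(a),0])
            print([round(d@X*100,1),round(d@Y*100,1),round(-d[2]*100,1),0,0,round(-dps/n,1)])
            psi+=dps/n
        p=q; print('-- wp',w)
E
python3 - <<'E'
from h import *
plan([(.40,-.40,.25,35),(.56,-.06,.25,70),(.49,.20,.25,90)])
E
```

```text
at [ 0.1429 -0.6335  0.2304] psi 12.71 zaxis [-5.e-04  2.e-03 -1.e+00] t 0.15
[np.float64(3.0), np.float64(-1.7), np.float64(-0.2), 0, 0, np.float64(-2.2)]
[np.float64(3.1), np.float64(-1.6), np.float64(-0.2), 0, 0, np.float64(-2.2)]
[np.float64(3.1), np.float64(-1.5), np.float64(-0.2), 0, 0, np.float64(-2.2)]
[np.float64(3.2), np.float64(-1.3), np.float64(-0.2), 0, 0, np.float64(-2.2)]
[np.float64(3.3), np.float64(-1.2), np.float64(-0.2), 0, 0, np.float64(-2.2)]
[np.float64(3.3), np.float64(-1.1), np.float64(-0.2), 0, 0, np.float64(-2.2)]
[np.float64(3.3), np.float64(-1.0), np.float64(-0.2), 0, 0, np.float64(-2.2)]
[np.float64(3.4), np.float64(-0.8), np.float64(-0.2), 0, 0, np.float64(-2.2)]
[np.float64(3.4), np.float64(-0.7), np.float64(-0.2), 0, 0, np.float64(-2.2)]
[np.float64(3.4), np.float64(-0.6), np.float64(-0.2), 0, 0, np.float64(-2.2)]
-- wp (0.4, -0.4, 0.25, 35)
[np.float64(3.3), np.float64(-1.9), np.float64(-0.0), 0, 0, np.float64(-3.5)]
[np.float64(3.4), np.float64(-1.7), np.float64(-0.0), 0, 0, np.float64(-3.5)]
[np.float64(3.5), np.float64(-1.5), np.float64(-0.0), 0, 0
[... 546 characters left out ...]
 np.float64(-3.5)]
-- wp (0.56, -0.06, 0.25, 70)
[np.float64(2.8), np.float64(-1.9), np.float64(-0.0), 0, 0, np.float64(-2.5)]
[np.float64(2.8), np.float64(-1.8), np.float64(-0.0), 0, 0, np.float64(-2.5)]
[np.float64(2.9), np.float64(-1.7), np.float64(-0.0), 0, 0, np.float64(-2.5)]
[np.float64(3.0), np.float64(-1.6), np.float64(-0.0), 0, 0, np.float64(-2.5)]
[np.float64(3.0), np.float64(-1.4), np.float64(-0.0), 0, 0, np.float64(-2.5)]
[np.float64(3.1), np.float64(-1.3), np.float64(-0.0), 0, 0, np.float64(-2.5)]
[np.float64(3.2), np.float64(-1.2), np.float64(-0.0), 0, 0, np.float64(-2.5)]
[np.float64(3.2), np.float64(-1.0), np.float64(-0.0), 0, 0, np.float64(-2.5)]
-- wp (0.49, 0.2, 0.25, 90)
```

Call:
{"op": "apply_moves", "data": {"series": [[3.0,-1.7,-0.2,0,0,-2.2,0],[3.1,-1.6,-0.2,0,0,-2.2,0],[3.1,-1.5,-0.2,0,0,-2.2,0],[3.2,-1.3,-0.2,0,0,-2.2,0],[3.3,-1.2,-0.2,0,0,-2.2,0]]}}

```text
t: 0.57
position: [0.2725, -0.5165, 0.2411]
ee_rot: [-3.073, -0.648, 0.0]
ft_force: [0.3, -0.3, 0.1]
grip_width: 0.0859
gripper_force: 0.0
```

Call:
{"op": "apply_moves", "data": {"series": [[3.3,-1.1,-0.2,0,0,-2.2,0],[3.3,-1.0,-0.2,0,0,-2.2,0],[3.4,-0.8,-0.2,0,0,-2.2,0],[3.4,-0.7,-0.2,0,0,-2.2,0],[3.4,-0.6,-0.2,0,0,-2.2,0]]}}

```text
t: 0.98
position: [0.4013, -0.4001, 0.2512]
ee_rot: [-2.997, -0.94, 0.0]
ft_force: [1.2, -0.6, -0.3]
grip_width: 0.0851
gripper_force: 0.0
```

Tracking is exact, so I'll continue with the planned rows.

Call:
{"op": "apply_moves", "data": {"series": [[3.3,-1.9,0,0,0,-3.5,0],[3.4,-1.7,0,0,0,-3.5,0],[3.5,-1.5,0,0,0,-3.5,0],[3.5,-1.2,0,0,0,-3.5,0],[3.6,-1.0,0,0,0,-3.5,0]]}}

```text
t: 1.4
position: [0.4817, -0.2295, 0.2512]
ee_rot: [-2.819, -1.386, 0.001]
ft_force: [0.9, 0.2, 0.1]
grip_width: 0.0854
gripper_force: 0.0
```

Call:
{"op": "apply_moves", "data": {"series": [[3.7,-0.8,0,0,0,-3.5,0],[3.7,-0.6,0,0,0,-3.5,0],[3.7,-0.3,0,0,0,-3.5,0],[3.8,-0.1,0,0,0,-3.5,0],[3.8,0.1,0,0,0,-3.5,0]]}}

```text
t: 1.82
position: [0.5631, -0.0598, 0.2512]
ee_rot: [-2.576, -1.799, 0.001]
ft_force: [0.9, 0.4, -0.7]
grip_width: 0.0853
gripper_force: 0.0
```

Call:
{"op": "apply_moves", "data": {"series": [[2.8,-1.9,0,0,0,-2.5,0],[2.8,-1.8,0,0,0,-2.5,0],[2.9,-1.7,0,0,0,-2.5,0],[3.0,-1.6,0,0,0,-2.5,0],[3.0,-1.4,0,0,0,-2.5,0]]}}

```text
t: 2.23
position: [0.5191, 0.1025, 0.2511]
ee_rot: [-2.365, -2.068, 0.001]
ft_force: [0.6, 0.1, 0.1]
grip_width: 0.0854
gripper_force: 0.0
```

Call:
{"op": "apply_moves", "data": {"series": [[3.1,-1.3,0,0,0,-2.5,0],[3.2,-1.2,0,0,0,-2.5,0],[3.2,-1.0,0,0,0,-2.5,0],[0,0,0,0,0,0,0]]}}

```text
t: 2.57
position: [0.4902, 0.2079, 0.2519]
ee_rot: [-2.207, -2.227, -0.006]
ft_force: [-0.5, 0.8, 0.2]
grip_width: 0.0858
gripper_force: 0.0
```

```bash
python3 - <<'E'
from h import *
import pickle
print(pose()); f=grab('wrist'); pickle.dump(f,open('w1.pkl','wb')); save(f,'w1.png')
for P in [(.471,.2883,.102),(.476,.177,.045)]: print(proj(f,P))
E
```

```text
(array([0.49019558, 0.20793934, 0.25190537]), np.float64(90.5257056995865), array([[-0.00917494,  0.99995698, -0.00136078],
       [ 0.99993335,  0.00918425,  0.00699654],
       [ 0.00700874, -0.00129649, -0.9999746 ]]))
[258.82991511  91.70091537]
[268.38511383 212.36141989]
```

View pics/w1.png

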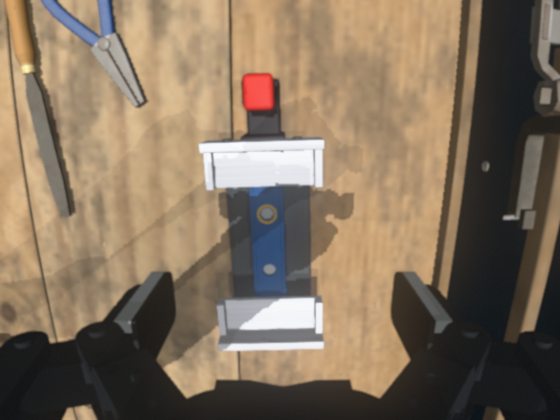

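The wrist view shows the red grip top centred at (258,90), the ring at (266.5,214) and the plain hole at (269.5,269). The far stop's top spans (200,147)-(324,141), and the near stop's spans (219,348)-(323,347).

```bash
python3 - <<'E'
from h import *
import pickle
f=pickle.load(open('w1.pkl','rb')); F=pickle.load(open('f0.pkl','rb'))
np.set_printoptions(precision=4,suppress=True)
A=lambda x,y:(162+x/4-.4,220+y/4-.4);B=lambda x,y:(230+x/4-.4,138+(y-280)/4-.4)
print('grip3',tri([F['scene'],F['side'],f],[A(46,203),B(201,298),(258,90)]),'ring3',tri([F['scene'],F['side'],f],[A(197,163),B(200,436),(266.5,214)]))
g=onz(f,(258,90),.102);r=onz(f,(266.5,214),.045);h=onz(f,(269.5,269),.045)
print(g,r,h)
e=[onz(f,p,.086) for p in[(200,147),(324,141),(219,348),(323,347)]]
print(e); m1=(e[0]+e[1])/2;m2=(e[2]+e[3])/2;print(m1,m2)
for d in(g-h,r-h,m1-m2,g-r):print(np.degrees(np.arctan2(d[1],d[0])),np.linalg.norm(d[:2]))
hsv=cv2.cvtColor(f['img'],cv2.COLOR_RGB2HSV);m=((hsv[...,0]<6)|(hsv[...,0]>174))&(hsv[...,1]>200)&(hsv[...,2]>170)
ys,xs=np.where(m[60:130,220:300]);print(xs.mean()+220,ys.mean()+60,xs.min()+220,xs.max()+220,ys.min()+60,ys.max()+60)
plan([(.4700,.2880,.125,92.5),(.4700,.2880,.062,92.5)])
E
```

```text
grip3 [0.4706 0.2889 0.1013] ring3 [0.4754 0.1763 0.0456]
[0.4704 0.2895 0.102 ] [0.4742 0.1753 0.045 ] [0.477  0.1167 0.045 ]
[array([0.4209, 0.2446, 0.086 ]), array([0.5233, 0.2502, 0.086 ]), array([0.4287, 0.0498, 0.086 ]), array([0.5306, 0.0523, 0.086 ])]
[0.4721 0.2474 0.086 ] [0.4796 0.0511 0.086 ]
92.1999275928854 0.17300646154651922
92.79760480144613 0.058714851892579
92.18836943268843 0.19644796489513847
91.89290089358242 0.11429644514905186<stdin>:13: RuntimeWarning: Mean of empty slice.
  ret = ret.dtype.type(ret / rcount)
Traceback (most recent call last):
ValueError: zero-size array to reduction operation minimum which has no identity
```

Call:
{"op": "apply_moves", "data": {"series": [[2.0,-0.5,2.7,0,0,-0.5,0],[2.0,-0.5,2.7,0,0,-0.5,0],[2.0,-0.5,2.7,0,0,-0.5,0],[2.1,-0.5,2.7,0,0,0,0],[0,0,1.7,0,0,0,0]]}}

```text
t: 3.03
position: [0.4708, 0.2831, 0.124]
ee_rot: [-2.19, -2.247, 0.001]
ft_force: [-0.3, -0.1, -0.7]
grip_width: 0.0856
gripper_force: 0.0
```

```bash
python3 - <<'E'
from h import *
plan([(.4706,.2890,.062,92.2)])
E
```

```text
at [0.4708 0.2831 0.124 ] psi 91.47 zaxis [-0.0033  0.002  -1.    ] t 3.0333
[np.float64(0.3), np.float64(-0.0), np.float64(3.1), 0, 0, np.float64(-0.4)]
[np.float64(0.3), np.float64(0.0), np.float64(3.1), 0, 0, np.float64(-0.4)]
-- wp (0.4706, 0.289, 0.062, 92.2)
```

Call:
{"op": "apply_moves", "data": {"series": [[0.3,0,3.1,0,0,-0.4,0],[0.3,0,3.1,0,0,-0.4,0],[0,0,0,0,0,0,120],[0,0,0,0,0,0,255],[0,0,0,0,0,0,255]]}}

```text
t: 3.45
position: [0.4743, 0.2854, 0.0655]
ee_rot: [2.183, 2.258, 0.003]
ft_force: [0.6, 0.6, -0.0]
grip_width: 0.0517
gripper_force: 0.0
```

Call:
{"op": "apply_moves", "data": {"series": [[0,0,0,0,0,0,255],[0,0,0,0,0,0,255],[0,0,0,0,0,0,255],[0,0,0,0,0,0,255],[0,0,0,0,0,0,255]]}}

```text
t: 3.87
position: [0.4701, 0.2859, 0.0664]
ee_rot: [-2.18, -2.26, 0.005]
ft_force: [-6.5, -1.0, 6.9]
grip_width: 0.0232
gripper_force: 62.1
```

Call:
{"op": "apply_moves", "data": {"series": [[0.7,0,0,0,0,0,255],[0.8,0,0,0,0,0,255],[0.8,0,0,0,0,0,255],[0.8,0,0,0,0,0,255],[0.8,0,0,0,0,0,255]]}}

```text
t: 4.28
position: [0.4687, 0.3207, 0.0663]
ee_rot: [2.18, 2.258, -0.015]
ft_force: [-7.8, -5.7, 9.4]
grip_width: 0.0235
gripper_force: 62.5
```

Call:
{"op": "apply_moves", "data": {"series": [[0.2,0,0,0,0,0,255],[0.1,0,0,0,0,0,255],[0,0,0,0,0,0,255]]}}

```text
t: 4.53
position: [0.4685, 0.3267, 0.0664]
ee_rot: [-2.181, -2.261, 0.008]
ft_force: [-7.2, -2.0, 7.6]
grip_width: 0.0233
gripper_force: 62.3
```

Call:
{"op": "apply_moves", "data": {"series": [[0.1,0,0,0,0,0,255],[0.1,0,0,0,0,0,255],[0,0,0,0,0,0,255]]}}

```text
t: 4.78
position: [0.4685, 0.3282, 0.0664]
ee_rot: [-2.181, -2.261, 0.009]
ft_force: [-7.5, -3.4, 8.8]
grip_width: 0.0233
gripper_force: 62.3
```

Call:
{"op": "apply_moves", "data": {"series": [[0.1,0,0,0,0,0,255],[0.1,0,0,0,0,0,255],[0,0,0,0,0,0,255]]}}

```text
t: 5.03
position: [0.4684, 0.3302, 0.0664]
ee_rot: [-2.181, -2.261, 0.009]
ft_force: [-6.9, -4.3, 7.4]
grip_width: 0.0233
gripper_force: 62.3
```

```bash
python3 - <<'E'
from h import *
import pickle
fs={n:grab(n) for n in('scene','side','wrist')}
pickle.dump(fs,open('f1.pkl','wb'))
print(pose()[0],env.sense()['ft_force'])
F0=pickle.load(open('f0.pkl','rb'))
o=np.zeros((600,800,3),np.uint8)
for j,n in enumerate(('scene','side')):
  c=proj(fs[n],(.475,.1762,.045)); print(n,c); x,y=(c-[16,12]).astype(int)
  for i,f in enumerate((F0[n],fs[n])):
    k=cv2.resize(f['img'][y:y+25,x:x+33],(400,300),interpolation=cv2.INTER_CUBIC)
    o[j*300:j*300+300,i*400:i*400+400]=k[...,::-1]
cv2.imwrite('pics/btn.png',o)
E
```

```text
[0.46837301 0.33016882 0.06635354] [-6.95177412 -3.23824223  8.45548926]
scene [211.26285254 260.41224173]
side [279.12279427 176.72373523]
```

View pics/btn.png

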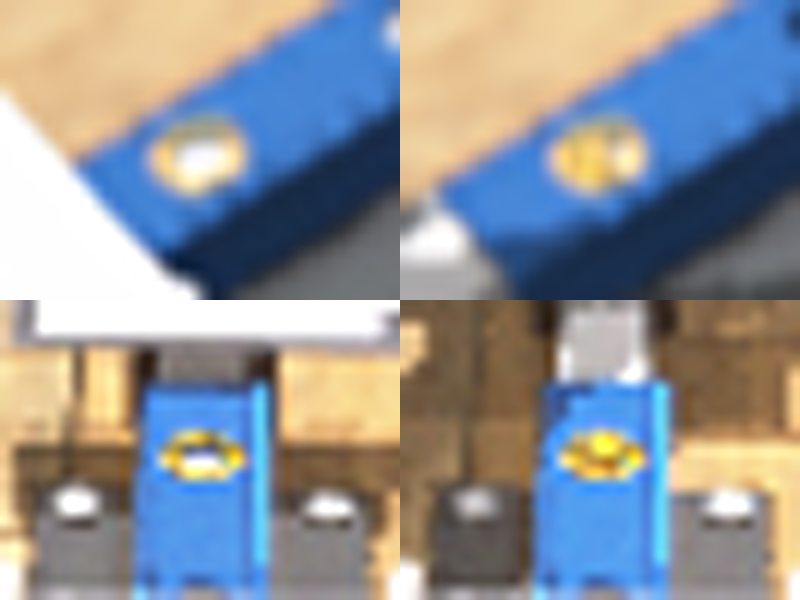

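The button crops show a shiny steel hole before and brass filling the ringed hole now, bulging upward in the side view. I'll pull a little more and check for firm resistance.

Call:
{"op": "apply_moves", "data": {"series": [[0.1,0,0,0,0,0,255],[0.1,0,0,0,0,0,255],[0,0,0,0,0,0,255]]}}

```text
t: 5.43
position: [0.4683, 0.331, 0.0663]
ee_rot: [2.181, 2.26, -0.012]
ft_force: [-6.7, -6.7, 10.1]
grip_width: 0.0231
gripper_force: 62.5
```

Call:
{"op": "apply_moves", "data": {"series": [[0.1,0,0,0,0,0,255],[0.1,0,0,0,0,0,255],[0,0,0,0,0,0,255]]}}

```text
t: 5.68
position: [0.4683, 0.3312, 0.0663]
ee_rot: [2.18, 2.258, -0.016]
ft_force: [-8.7, -9.0, 11.8]
grip_width: 0.0236
gripper_force: 62.8
```

Call:
{"op": "apply_moves", "data": {"series": [[-0.2,0,0,0,0,0,255],[-0.2,0,0,0,0,0,255],[-0.2,0,0,0,0,0,255],[0,0,0,0,0,0,255]]}}

```text
t: 6.02
position: [0.4684, 0.3308, 0.0664]
ee_rot: [-2.178, -2.26, 0.002]
ft_force: [-6.6, 0.6, 3.8]
grip_width: 0.0234
gripper_force: 61.8
```

Call:
{"op": "apply_moves", "data": {"series": [[-0.2,0,0,0,0,0,255],[-0.1,0,0,0,0,0,255],[0,0,0,0,0,0,255]]}}

```text
t: 6.27
position: [0.4685, 0.3292, 0.0664]
ee_rot: [-2.177, -2.259, -0.0]
ft_force: [-6.4, 3.5, 3.6]
grip_width: 0.0228
gripper_force: 61.6
```

Call:
{"op": "apply_moves", "data": {"series": [[-0.2,0,0,0,0,0,255],[-0.2,0,0,0,0,0,255],[0,0,0,0,0,0,255]]}}

```text
t: 6.52
position: [0.4685, 0.3263, 0.0664]
ee_rot: [-2.175, -2.259, -0.003]
ft_force: [-5.7, 5.1, 1.1]
grip_width: 0.0236
gripper_force: 61.4
```

```bash
python3 - <<'E'
from h import *
import pickle
fs={n:grab(n) for n in('scene','side','wrist')}
pickle.dump(fs,open('f2.pkl','wb'))
print(proj(fs['wrist'],(.475,.1762,.045)))
F0=pickle.load(open('f1.pkl','rb'))
o=np.zeros((600,800,3),np.uint8)
for j,n in enumerate(('scene','side')):
  c=proj(fs[n],(.475,.1762,.045)); x,y=(c-[10,9]).astype(int)
  for i,f in enumerate((F0[n],fs[n])):
    k=cv2.resize(f['img'][y:y+15,x:x+20],(400,300),interpolation=cv2.INTER_CUBIC)
    o[j*300:j*300+300,i*400:i*400+400]=k[...,::-1]
cv2.imwrite('pics/btn2.png',o)
E
```

```text
[284.41861376 478.56255999]
```

View pics/btn2.png

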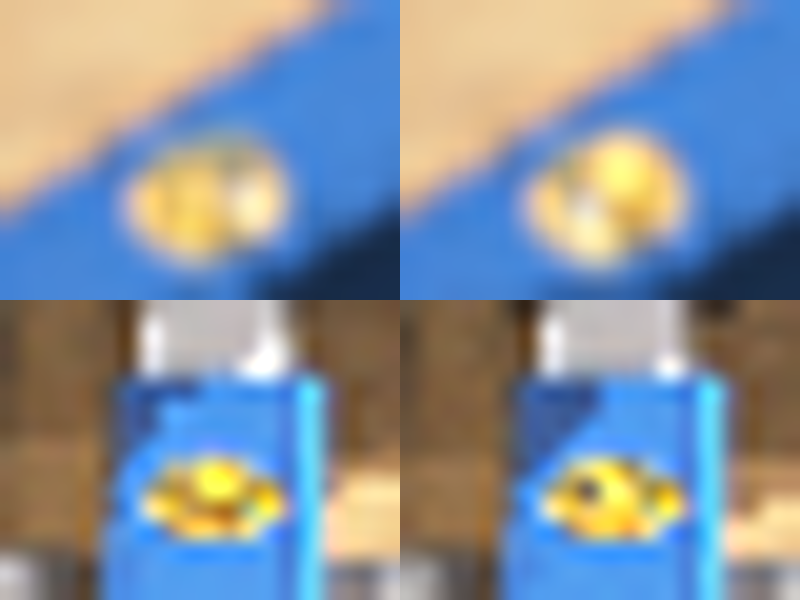

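```bash
python3 - <<'E'
from h import *
import pickle
fs=pickle.load(open('f2.pkl','rb'))
for n in('scene','side'):
  f=fs[n];P=np.array([.475,.1762,.045]);c=proj(f,P)
  print(n,c,'up5',proj(f,P+[0,0,.005])-c,'down4',proj(f,P-[0,0,.004])-c,'out3',proj(f,P+[0,.003,0])-c)
print({k:fs and env.sense()[k] for k in('t','position','ft_force')})
E
```

```text
scene [211.26285254 260.41224173] up5 [-0.23971279 -1.06255787] down4 [0.19079576 0.84548233] out3 [-0.90974725  0.53814423]
side [279.12279427 176.72373523] up5 [ 0.02505544 -1.29806527] down4 [-0.01996395  1.03423275] out3 [ 0.04195272 -0.56154352]
{'t': 6.6667, 'position': array([0.46858215, 0.32628286, 0.06639699]), 'ft_force': array([-5.52661164,  5.21147995,  1.94948707])}
```

The offsets fit a popped-up button moving within about ±2 mm of play. A firmer inward push will settle it.

Call:
{"op": "apply_moves", "data": {"series": [[-0.2,0,0,0,0,0,255],[-0.2,0,0,0,0,0,255],[-0.2,0,0,0,0,0,255],[0,0,0,0,0,0,255]]}}

```text
t: 7.0
position: [0.4686, 0.3258, 0.0665]
ee_rot: [-2.169, -2.257, -0.016]
ft_force: [-4.5, 13.9, -4.3]
grip_width: 0.0232
gripper_force: 60.3
```

Locked: 14 N inward moves it only 0.5 mm. Next I'll relax to mid-play, open and lift.

Call:
{"op": "apply_moves", "data": {"series": [[0.4,0,0,0,0,0,255],[0.4,0,0,0,0,0,255],[0.4,0,0,0,0,0,255],[0,0,0,0,0,0,255],[0,0,0,0,0,0,0]]}}

```text
t: 7.42
position: [0.4707, 0.3293, 0.0661]
ee_rot: [-2.18, -2.261, -0.002]
ft_force: [0.4, 0.4, -0.1]
grip_width: 0.0339
gripper_force: 0.0
```

Call:
{"op": "apply_moves", "data": {"series": [[0,0,0,0,0,0,0],[0,0,0,0,0,0,0],[0,0,0,0,0,0,0],[0,0,-3.5,0,0,0,0],[0,0,-3.5,0,0,0,0]]}}

```text
t: 7.83
position: [0.4707, 0.3273, 0.1333]
ee_rot: [-2.182, -2.259, 0.008]
ft_force: [1.1, 1.8, 0.7]
grip_width: 0.0857
gripper_force: 0.0
```

Call:
{"op": "apply_moves", "data": {"series": [[0,0,-4,0,0,0,0],[0,0,-4,0,0,0,0],[-4,1,-3,0,0,0,0],[-4,1,0,0,0,0,0],[-4,1,0,0,0,0,0]]}}

```text
t: 8.25
position: [0.5049, 0.2175, 0.2416]
ee_rot: [2.177, 2.261, 0.01]
ft_force: [0.5, -0.6, -0.3]
grip_width: 0.0855
gripper_force: 0.0
```

```bash
python3 - <<'E'
from h import *
plan([(.53,.05,.25,80),(.51,-.12,.25,30),(.405,-.242,.25,7)],rot=6.8,step=.04)
E
```

```text
at [0.5049 0.2175 0.2416] psi 92.17 zaxis [ 0.0058  0.0028 -1.    ] t 8.25
[np.float64(-3.4), np.float64(0.4), np.float64(-0.2), 0, 0, np.float64(2.4)]
[np.float64(-3.3), np.float64(0.5), np.float64(-0.2), 0, 0, np.float64(2.4)]
[np.float64(-3.3), np.float64(0.7), np.float64(-0.2), 0, 0, np.float64(2.4)]
[np.float64(-3.3), np.float64(0.8), np.float64(-0.2), 0, 0, np.float64(2.4)]
[np.float64(-3.3), np.float64(0.9), np.float64(-0.2), 0, 0, np.float64(2.4)]
-- wp (0.53, 0.05, 0.25, 80)
[np.float64(-2.1), np.float64(0.1), np.float64(-0.0), 0, 0, np.float64(6.3)]
[np.float64(-2.1), np.float64(0.4), np.float64(-0.0), 0, 0, np.float64(6.3)]
[np.float64(-2.1), np.float64(0.6), np.float64(-0.0), 0, 0, np.float64(6.3)]
[np.float64(-2.0), np.float64(0.8), np.float64(-0.0), 0, 0, np.float64(6.3)]
[np.float64(-1.9), np.float64(1.0), np.float64(-0.0), 0, 0, np.float64(6.3)]
[np.float64(-1.8), np.float64(1.2), np.float64(-0.0), 0, 0, np.float64(6.3)]
[np.float64(-1.6), np.float64(1.4), np.float64(-0.0), 0, 0, np.float64(6.3)]
[np.float64(-1.5), np.float64(1.6), np.float64(-0.0), 0, 0, np.float64(6.3)]
-- wp (0.51, -0.12, 0.25, 30)
[np.float64(-3.0), np.float64(1.1), np.float64(-0.0), 0, 0, np.float64(4.6)]
[np.float64(-2.9), np.float64(1.3), np.float64(-0.0), 0, 0, np.float64(4.6)]
[np.float64(-2.8), np.float64(1.5), np.float64(-0.0), 0, 0, np.float64(4.6)]
[np.float64(-2.7), np.float64(1.8), np.float64(-0.0), 0, 0, np.float64(4.6)]
[np.float64(-2.5), np.float64(2.0), np.float64(-0.0), 0, 0, np.float64(4.6)]
-- wp (0.405, -0.242, 0.25, 7)
```

Call:
{"op": "apply_moves", "data": {"series": [[-3.4,0.4,-0.2,0,0,2.4,0],[-3.3,0.5,-0.2,0,0,2.4,0],[-3.3,0.7,-0.2,0,0,2.4,0],[-3.3,0.8,-0.2,0,0,2.4,0],[-3.3,0.9,-0.2,0,0,2.4,0]]}}

```text
t: 8.67
position: [0.5288, 0.0475, 0.2493]
ee_rot: [2.409, 2.016, 0.001]
ft_force: [0.9, 0.2, -0.1]
grip_width: 0.0853
gripper_force: 0.0
```

Call:
{"op": "apply_moves", "data": {"series": [[-2.1,0.1,0,0,0,6.3,0],[-2.1,0.4,0,0,0,6.3,0],[-2.1,0.6,0,0,0,6.3,0],[-2.0,0.8,0,0,0,6.3,0],[-1.9,1.0,0,0,0,6.3,0]]}}

```text
t: 9.08
position: [0.5158, -0.0585, 0.2491]
ee_rot: [2.868, 1.282, 0.001]
ft_force: [0.1, -0.4, 0.2]
grip_width: 0.0852
gripper_force: 0.0
```

Call:
{"op": "apply_moves", "data": {"series": [[-1.8,1.2,0,0,0,6.3,0],[-1.6,1.4,0,0,0,6.3,0],[-1.5,1.6,0,0,0,6.3,0],[-3.0,1.1,0,0,0,4.6,0],[-2.9,1.3,0,0,0,4.6,0]]}}

```text
t: 9.5
position: [0.4664, -0.1709, 0.249]
ee_rot: [3.092, 0.551, 0.002]
ft_force: [0.3, -0.7, -1.0]
grip_width: 0.085
gripper_force: 0.0
```

Call:
{"op": "apply_moves", "data": {"series": [[-2.8,1.5,0,0,0,4.6,0],[-2.7,1.8,0,0,0,4.6,0],[-2.5,2.0,0,0,0,4.6,0],[0,0,0,0,0,0,0],[0,0,0,0,0,0,0]]}}

```text
t: 9.92
position: [0.4023, -0.2447, 0.2492]
ee_rot: [3.136, 0.173, 0.0]
ft_force: [1.0, 0.7, 0.4]
grip_width: 0.0853
gripper_force: 0.0
```

```bash
python3 - <<'E'
from h import *
import pickle
print(pose()); f=grab('wrist'); pickle.dump(f,open('w2.pkl','wb')); save(f,'w2.png')
for P in [(.559,-.234,.035),(.553,-.29,.035),(.355,-.266,.035),(.362,-.21,.035)]: print(proj(f,P))
E
```

```text
(array([ 0.40228991, -0.24468373,  0.2491752 ]), np.float64(6.330754811935392), array([[ 9.93901900e-01,  1.10267650e-01,  2.43829734e-04],
       [ 1.10267825e-01, -9.93901511e-01, -8.90849836e-04],
       [ 1.44110824e-04,  9.12303919e-04, -9.99999573e-01]]))
[289.48675759   5.08981593]
[351.00769833  20.09733155]
[297.89520689 226.88465531]
[243.15732844 214.45597135]
```

View pics/w2.png

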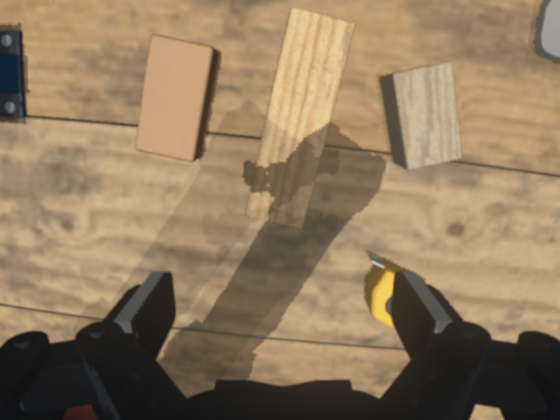

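The wrist view shows the pine bar with top corners near (291,8), (354,23), (302,228) and (246,217). All are within a few pixels of the prediction.

```bash
python3 - <<'E'
from h import *
import pickle
f=pickle.load(open('w2.pkl','rb')); F=pickle.load(open('f0.pkl','rb'));a,b=F['scene'],F['side']
np.set_printoptions(precision=4,suppress=True)
P=lambda x,y:(275+(x-400)/4-.4,165+y/4-.4); Q=lambda x,y:(214+(x-400)/4-.4,235+(y-280)/4-.4)
sc=[(520,75),(575,50),(722,203),(660,228)]; sd=[(768,464),(757,538),(430,491),(452,420)]
w=[(291,8),(354,23),(302,228),(246,217)]
C=np.array([onz(f,p,.035) for p in w])
T=np.array([tri([a,b,f],[P(*sc[i]),Q(*sd[i]),w[i]]) for i in range(4)])
for X in(C,T):
  d=X[0]+X[1]-X[2]-X[3]; print(X,X.mean(0),np.degrees(np.arctan2(d[1],d[0])),np.linalg.norm(d[:2])/2,np.linalg.norm(X[0]-X[1]))
E
```

```text
[[ 0.5567 -0.2356  0.035 ]
 [ 0.5509 -0.293   0.035 ]
 [ 0.3543 -0.2703  0.035 ]
 [ 0.3597 -0.2131  0.035 ]] [ 0.4554 -0.253   0.035 ] -6.565944650313827 0.19812511529355256 0.05770374940842762
[[ 0.5581 -0.2346  0.0329]
 [ 0.5524 -0.2913  0.0323]
 [ 0.3546 -0.2677  0.0321]
 [ 0.3616 -0.211   0.0349]] [ 0.4567 -0.2511  0.033 ] -6.828764206901497 0.19856588140829046 0.05693650873776718
```

Call:
{"op": "apply_moves", "data": {"series": [[2.7,0.7,3,0,0,6.5,0],[2.6,0.3,3,0,0,6.5,0],[0,0,4,0,0,0,0],[0,0,4,0,0,0,0],[0,0,4,0,0,0,0]]}}

```text
t: 10.38
position: [0.4595, -0.2477, 0.0673]
ee_rot: [-3.136, 0.168, -0.004]
ft_force: [0.8, 0.9, -1.0]
grip_width: 0.0854
gripper_force: 0.0
```

Call:
{"op": "apply_moves", "data": {"series": [[0,0,1.5,0,0,0,0],[0,0,0,0,0,0,0],[0,0,0,0,0,0,0]]}}

```text
t: 10.63
position: [0.4582, -0.2482, 0.0533]
ee_rot: [-3.135, 0.171, 0.001]
ft_force: [-0.0, -0.9, 0.4]
grip_width: 0.085
gripper_force: 0.0
```

```bash
python3 - <<'E'
from h import *
plan([(.456,-.252,.009,-6.7)])
E
```

```text
at [ 0.4582 -0.2482  0.0533] psi -6.24 zaxis [-5.0e-04  1.6e-03 -1.0e+00] t 10.6333
[np.float64(-0.1), np.float64(0.2), np.float64(2.2), 0, 0, np.float64(0.2)]
[np.float64(-0.1), np.float64(0.2), np.float64(2.2), 0, 0, np.float64(0.2)]
-- wp (0.456, -0.252, 0.009, -6.7)
```

Call:
{"op": "apply_moves", "data": {"series": [[-0.1,0.2,2.2,0,0,0.3,0],[-0.1,0.2,2.2,0,0,0.2,0],[0,0,0,0,0,0,0],[0,0,0,0,0,0,255],[0,0,0,0,0,0,255]]}}

```text
t: 11.05
position: [0.4565, -0.2536, 0.0118]
ee_rot: [3.135, -0.188, 0.006]
ft_force: [0.8, -0.4, -0.2]
grip_width: 0.0637
gripper_force: 0.0
```

Call:
{"op": "apply_moves", "data": {"series": [[0,0,0,0,0,0,255],[0,0,0,0,0,0,255],[0,0,0,0,0,0,255],[0,0,0,0,0,0,255]]}}

```text
t: 11.38
position: [0.4566, -0.2535, 0.0122]
ee_rot: [3.135, -0.188, 0.007]
ft_force: [-1.1, -0.3, 5.8]
grip_width: 0.059
gripper_force: 66.9
```

```bash
python3 - <<'E'
from h import *
plan([(.4566,-.2535,.19,-6.7),(.50,-.05,.19,45),(.4754,.1712,.19,92.2)],rot=6)
E
```

```text
at [ 0.4566 -0.2535  0.0122] psi -6.85 zaxis [ 0.0043 -0.0014 -1.    ] t 11.3833
[np.float64(0.0), np.float64(-0.0), np.float64(-3.6), 0, 0, np.float64(-0.0)]
[np.float64(0.0), np.float64(-0.0), np.float64(-3.6), 0, 0, np.float64(-0.0)]
[np.float64(0.0), np.float64(-0.0), np.float64(-3.6), 0, 0, np.float64(-0.0)]
[np.float64(0.0), np.float64(-0.0), np.float64(-3.6), 0, 0, np.float64(-0.0)]
[np.float64(0.0), np.float64(-0.0), np.float64(-3.6), 0, 0, np.float64(-0.0)]
-- wp (0.4566, -0.2535, 0.19, -6.7)
[np.float64(0.2), np.float64(-2.3), np.float64(-0.0), 0, 0, np.float64(-5.7)]
[np.float64(0.4), np.float64(-2.3), np.float64(-0.0), 0, 0, np.float64(-5.7)]
[np.float64(0.7), np.float64(-2.2), np.float64(-0.0), 0, 0, np.float64(-5.7)]
[np.float64(0.9), np.float64(-2.1), np.float64(-0.0), 0, 0, np.float64(-5.7)]
[np.float64(1.1), np.float64(-2.0), np.float64(-0.0), 0, 0, np.float64(-5.7)]
[np.float64(1.3), np.float64(-1.9), np.float64(-0.0), 0, 0, np.float64(-5.7)]
[np.float64(1.5), np.float64(-1.8), np.float64(-0.0), 0, 0, np.float64(-5.7)]
[np.float64(1.7), np.float64(-1.6), np.float64(-0.0), 0, 0, np.float64(-5.7)]
[np.float64(1.8), np.float64(-1.4), np.float64(-0.0), 0, 0, np.float64(-5.7)]
-- wp (0.5, -0.05, 0.19, 45)
[np.float64(1.7), np.float64(-2.2), np.float64(-0.0), 0, 0, np.float64(-5.9)]
[np.float64(2.0), np.float64(-2.0), np.float64(-0.0), 0, 0, np.float64(-5.9)]
[np.float64(2.1), np.float64(-1.8), np.float64(-0.0), 0, 0, np.float64(-5.9)]
[np.float64(2.3), np.float64(-1.5), np.float64(-0.0), 0, 0, np.float64(-5.9)]
[np.float64(2.5), np.float64(-1.3), np.float64(-0.0), 0, 0, np.float64(-5.9)]
[np.float64(2.6), np.float64(-1.0), np.float64(-0.0), 0, 0, np.float64(-5.9)]
[np.float64(2.7), np.float64(-0.8), np.float64(-0.0), 0, 0, np.float64(-5.9)]
[np.float64(2.7), np.float64(-0.5), np.float64(-0.0), 0, 0, np.float64(-5.9)]
-- wp (0.4754, 0.1712, 0.19, 92.2)
```

Call:
{"op": "apply_moves", "data": {"series": [[0,0,-2,0,0,0,255],[0,0,-4,0,0,0,255],[0,0,-4,0,0,0,255],[0,0,-4,0,0,0,255],[0,0,-4,0,0,0,255]]}}

```text
t: 11.8
position: [0.4543, -0.2529, 0.1927]
ee_rot: [3.136, -0.188, 0.001]
ft_force: [0.7, -1.1, -1.8]
grip_width: 0.0584
gripper_force: 65.9
```

Call:
{"op": "apply_moves", "data": {"series": [[0.2,-2.3,0,0,0,-5.7,255],[0.4,-2.3,0,0,0,-5.7,255],[0.7,-2.2,0,0,0,-5.7,255],[0.9,-2.1,0,0,0,-5.7,255],[1.1,-2.0,0,0,0,-5.7,255]]}}

```text
t: 12.22
position: [0.4793, -0.1396, 0.191]
ee_rot: [3.084, 0.597, 0.002]
ft_force: [0.0, -0.9, -2.0]
grip_width: 0.0586
gripper_force: 65.9
```

Call:
{"op": "apply_moves", "data": {"series": [[1.3,-1.9,0,0,0,-5.7,255],[1.5,-1.8,0,0,0,-5.7,255],[1.7,-1.6,0,0,0,-5.7,255],[1.8,-1.4,0,0,0,-5.7,255]]}}

```text
t: 12.55
position: [0.5003, -0.0494, 0.1909]
ee_rot: [2.905, 1.194, 0.001]
ft_force: [0.3, -0.2, -1.9]
grip_width: 0.0587
gripper_force: 65.9
```

Call:
{"op": "apply_moves", "data": {"series": [[1.7,-2.2,0,0,0,-5.9,255],[2.0,-2.0,0,0,0,-5.9,255],[2.1,-1.8,0,0,0,-5.9,255],[2.3,-1.5,0,0,0,-5.9,255],[2.5,-1.3,0,0,0,-5.9,255]]}}

```text
t: 12.97
position: [0.4856, 0.0889, 0.1908]
ee_rot: [2.505, 1.894, 0.001]
ft_force: [1.0, 0.1, -1.7]
grip_width: 0.0589
gripper_force: 65.9
```

Call:
{"op": "apply_moves", "data": {"series": [[2.6,-1.0,0,0,0,-5.9,255],[2.7,-0.8,0,0,0,-5.9,255],[2.7,-0.5,0,0,0,-5.9,255],[0,0,0,0,0,0,255],[0,0,0,0,0,0,255]]}}

```text
t: 13.38
position: [0.4769, 0.1729, 0.1907]
ee_rot: [2.186, 2.256, 0.002]
ft_force: [-0.4, -0.2, -3.3]
grip_width: 0.0589
gripper_force: 65.9
```

```bash
python3 - <<'E'
from h import *
import pickle
fs={n:grab(n) for n in('scene','side','wrist')}
pickle.dump(fs,open('f3.pkl','wb'))
plan([(.4754,.1712,.10,92.2)])
f=fs['scene'];o=np.zeros((420,800,3),np.uint8)
o[:,:400]=cv2.resize(f['img'][205:310,150:250],(400,420),interpolation=cv2.INTER_CUBIC)[...,::-1]
o[:300,400:]=cv2.resize(fs['wrist']['img'],(400,300))[...,::-1]
cv2.imwrite('pics/p3.png',o)
print(proj(fs['wrist'],(.4692,.3321,.102)))
E
```

```text
at [0.4778 0.1693 0.1901] psi 91.46 zaxis [ 3.0e-04 -1.7e-03 -1.0e+00] t 13.5333
[np.float64(0.1), np.float64(-0.1), np.float64(3.0), 0, 0, np.float64(-0.2)]
[np.float64(0.1), np.float64(-0.1), np.float64(3.0), 0, 0, np.float64(-0.2)]
[np.float64(0.1), np.float64(-0.1), np.float64(3.0), 0, 0, np.float64(-0.2)]
-- wp (0.4754, 0.1712, 0.1, 92.2)
[275.60922063 -61.94164268]
```

View pics/p3.png

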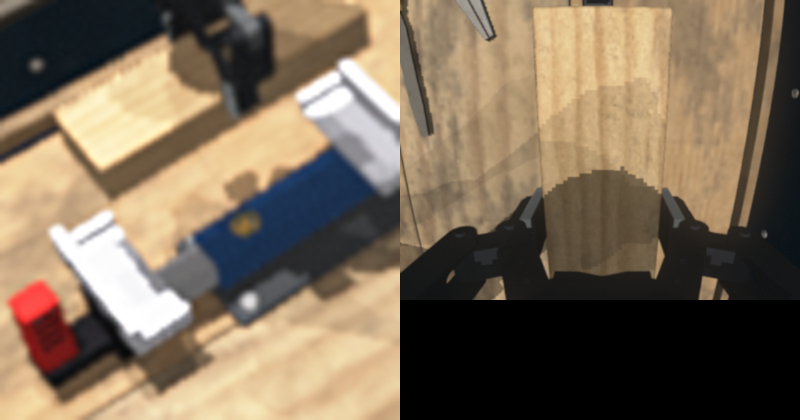

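The offcut is held level and in line above the rest, the arm is drawn out and brass still shows in the ring. Grip top is at scene (159,279). The bar's front top edge is at wrist (842/800-scale) ≈ (282,12).

```bash
python3 - <<'E'
from h import *
import pickle
fs=pickle.load(open('f3.pkl','rb'))
np.set_printoptions(precision=4,suppress=True)
print('grip',onz(fs['scene'],(158.9,279.0),.102))
p,psi,R=pose()
z=p[2]+.023
L,Rr=onz(fs['wrist'],(187,12),z),onz(fs['wrist'],(379,14),z)
u=np.array([np.cos(np.radians(92.2)),np.sin(np.radians(92.2))])
print('front',L,Rr,'fwd of TCP',((L+Rr)[:2]/2-p[:2])@u,'lat',((L+Rr)[:2]/2-p[:2]-.1*u))
E
```

```text
grip [0.4681 0.3305 0.102 ]
front [0.4463 0.2668 0.2131] [0.5036 0.2678 0.2131] fwd of TCP 0.09803519971477573 lat [ 0.001  -0.0019]
```

Call:
{"op": "apply_moves", "data": {"series": [[0.1,-0.1,2.5,0,0,-0.4,255],[0.1,-0.1,2.5,0,0,-0.4,255],[0,0,2.5,0,0,0,255],[0,0,1.5,0,0,0,255],[0,0,0,0,0,0,255]]}}

```text
t: 13.95
position: [0.4738, 0.17, 0.097]
ee_rot: [-2.176, -2.263, 0.011]
ft_force: [-1.0, -0.6, -3.4]
grip_width: 0.0588
gripper_force: 65.8
```

Call:
{"op": "apply_moves", "data": {"series": [[0.2,0.1,0.8,0,0,0,255],[0,0,0.7,0,0,0,255],[0,0,0.4,0,0,0,255],[0,0,0,0,0,0,255],[0,0,0,0,0,0,255]]}}

```text
t: 14.37
position: [0.4768, 0.175, 0.0812]
ee_rot: [2.174, 2.267, 0.001]
ft_force: [-0.1, 0.5, -2.3]
grip_width: 0.0587
gripper_force: 66.0
```

Call:
{"op": "apply_moves", "data": {"series": [[0,0,0.1,0,0,0,255],[0,0,0.1,0,0,0,255],[0,0,0.1,0,0,0,255],[0,0,0,0,0,0,255]]}}

```text
t: 14.7
position: [0.4765, 0.175, 0.0779]
ee_rot: [2.174, 2.268, 0.0]
ft_force: [0.2, 0.6, -2.3]
grip_width: 0.0587
gripper_force: 66.0
```

Call:
{"op": "apply_moves", "data": {"series": [[-0.1,0,0.1,0,0,0,255],[0,0,0.1,0,0,0,255],[0,0,0.1,0,0,0,255],[0,0,0,0,0,0,255]]}}

```text
t: 15.03
position: [0.4765, 0.1739, 0.0747]
ee_rot: [-2.174, -2.267, 0.0]
ft_force: [-0.3, 0.8, -3.0]
grip_width: 0.0584
gripper_force: 66.0
```

Call:
{"op": "apply_moves", "data": {"series": [[0,0,0.1,0,0,0,255],[0,0,0,0,0,0,255]]}}

```text
t: 15.2
position: [0.4766, 0.174, 0.0743]
ee_rot: [2.174, 2.267, 0.0]
ft_force: [-0.9, -0.9, 1.6]
grip_width: 0.0587
gripper_force: 66.2
```

The force now shows contact, so I'll release and lift clear.

Call:
{"op": "apply_moves", "data": {"series": [[0,0,0,0,0,0,0],[0,0,0,0,0,0,0],[0,0,0,0,0,0,0],[0,0,0,0,0,0,0],[0,0,0,0,0,0,0]]}}

```text
t: 15.62
position: [0.4766, 0.1741, 0.0739]
ee_rot: [2.174, 2.268, 0.0]
ft_force: [0.0, 0.5, -0.1]
grip_width: 0.0855
gripper_force: 0.0
```

Call:
{"op": "apply_moves", "data": {"series": [[0,0,-2,0,0,0,0],[0,0,-4,0,0,0,0],[0,0,-4,0,0,0,0],[0,0,-4,0,0,0,0],[-4,0,-0.5,0,0,0,0]]}}

```text
t: 16.03
position: [0.4811, 0.1455, 0.2267]
ee_rot: [2.156, 2.282, 0.032]
ft_force: [1.1, 2.2, 0.1]
grip_width: 0.0858
gripper_force: 0.0
```

Call:
{"op": "apply_moves", "data": {"series": [[-4,0,0,0,0,0,0],[-4,0.5,0,0,0,0,0],[-2,0.5,0,0,0,0,0],[0,0,0,0,0,0,0],[0,0,0,0,0,0,0]]}}

```text
t: 16.45
position: [0.4925, 0.0331, 0.2187]
ee_rot: [-2.178, -2.263, 0.0]
ft_force: [-0.6, -0.1, -0.4]
grip_width: 0.0852
gripper_force: 0.0
```

```bash
python3 - <<'E'
from h import *
import pickle
s=env.sense(); print(s['position'],s['ft_force'])
fs={n:grab(n) for n in('scene','side','wrist')}
pickle.dump(fs,open('f4.pkl','wb'))
o=np.zeros((420,800,3),np.uint8)
o[:,:400]=cv2.resize(fs['scene']['img'][205:310,150:250],(400,420),interpolation=cv2.INTER_CUBIC)[...,::-1]
o[:300,400:]=cv2.resize(fs['wrist']['img'],(400,300))[...,::-1]
cv2.imwrite('pics/p4.png',o)
E
```

```text
[0.49250134 0.03312022 0.21873894] [-0.58300686 -0.09360118 -0.43955741]
```

View pics/p4.png

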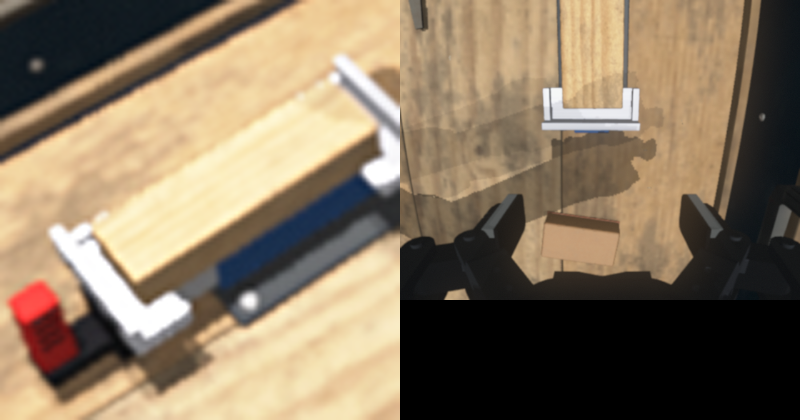

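The offcut lies flat in both saddles, centred between the lips and the stops. The grip is unchanged at about (159,279), and the gripper is clear.

```bash
python3 -c "
from workcell import env
print(env.job_done())"
```

```text
the job is handed in; nothing more can be done
None
```

I handed the job in at about 16.6 s. The arm held at the ringed hole against a 14 N push with brass showing in the hole, and the last picture shows the pine offcut flat in both saddles with the gripper clear; no verdict came back.

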